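Tray up a brass lock order

TASK

A customer has ordered one set of locks in brass: tray it up. Gently set each of the four brass locks (double cylinder, half cylinder, rim cylinder and padlock) in the order tray, fully down in the pocket shaped for it, the rim cylinder upright on its face as it stands now. Leave the two nickel look-alikes where they are on the bench.

Things in the scene. Friction and masses are not known exactly. Their poses are not given: they have to be found in the camera images.
- brass_double: Yellow brass double euro lock cylinder lying on its side, 70x31x17 mm (x long, y wide, z up), 0.13 to 0.25 kg. Origin: centre of its underside. Grasp it across its 31 mm width (y) near the middle; either way round fits its pocket.
- brass_half: Yellow brass half cylinder: the same section as the double one but short, 41x31x17 mm (x long, y wide, z up), lying on its side, dark cam at its +x end, about 0.11 kg. Origin: centre of its underside (within 1 mm). Grasp across its 31 mm width (y), middle; either way round fits its pocket.
- brass_padlock: Brass padlock lying flat, 76x48x15 mm; x runs from the body to the steel shackle. Origin: centre of its underside. Solid body from x = -37 to +3 mm, 48 mm wide (y), 14 mm high, 0.17 to 0.31 kg; rigid shackle, 38 mm wide, from +3 to +38 mm. Grasp across the 48 mm width of the body, about x = -14 mm.
- brass_rim: Yellow brass rim cylinder, round, about 0.12 kg, standing upright on its face: head 34 mm across and 4 mm high at the bottom, body 29 mm across up to z = 31 mm, a flat steel tail bar (7x2 mm) up to z = 46 mm. Origin: centre of its underside, z up. Grasp across the body, any direction.
- nickel_double: Look-alike to be left alone: the same as the brass double cylinder, but silver nickel. 70x31x17 mm, origin: centre of its underside.
- nickel_rim: Look-alike to be left alone: the same as the brass rim cylinder, but silver nickel. 34 mm across, 46 mm high, origin: centre of its underside.
- insert_double: One of four inserts, two by two, in a fixed grey order tray (226 mm square, rim 18 mm over the bench). Fixed black insert, 108 mm square, 13 mm high. Origin: centre of its underside, 3 mm over the bench, z up. Pocket floor (blue) 4 mm, top face 13 mm over the origin. Pocket for the double cylinder, centred: 86 (x) by 47 mm (y), with a finger notch of the same depth across its middle, 48 (x) by 84 mm (y).
- insert_half: Another insert in the tray. Fixed black insert, 108 mm square, 13 mm high. Origin: centre of its underside, 3 mm over the bench, z up. Pocket floor (blue) 4 mm, top face 13 mm over the origin. Pocket for the half cylinder, centred: 58 (x) by 47 mm (y), with a finger notch of the same depth across its middle, 36 (x) by 84 mm (y).
- insert_padlock: Fixed black insert, 108 mm square, 13 mm high. Origin: centre of its underside, 3 mm over the bench, z up. Pocket floor (blue) 4 mm, top face 13 mm over the origin. Pocket: 64 mm wide (y) from x = -46 to +12 mm for the padlock's body, 54 mm from +12 to +46 for the shackle; finger notch, as deep, 98 mm wide from x = -37 to +9. The padlock lies with its x along the insert's x, origins in line.
- insert_rim: Another insert in the tray. Fixed black insert, 108 mm square, 13 mm high. Origin: centre of its underside, 3 mm over the bench, z up. Pocket floor (blue) 4 mm, top face 13 mm over the origin. Pocket for the rim cylinder: round, 50 mm across, centred, no notch; the cylinder stands upright in it, its body 22 mm proud of the top face, where it can be held.
Mind the look-alikes: they are no part of the job. There is more than one size of the brass_padlock; the job needs the smallest.

How it is judged:
By the outcome, as a careful person would: the job done as asked, in the order asked, and still so for the second after the job is handed in, with the robot touching nothing.
It also fails if it takes over 96 s, if anything falls off the work surface, if the arm or the gripper's body presses on something with over 40 N, if the wrist force passes 120 N, or if a joint passes its speed limit or range.

ROBOT

A 6-joint arm with a two-finger parallel gripper is mounted at the origin on a cart in front of the work surface, level with it; the furniture and walls round the work are solid. World frame = base frame: x ahead of the robot, y to its left, z up, the work surface at z = 0. Lengths are in m, angles in rad, forces in N, time in s.
With the tool pointing down it reaches from about 0.35 to 0.85 m from the base axis. Payload 8.1 kg.
Tool frame: the origin (TCP) lies at the very end of the fingers, on their centre line; the grasp point (between the pads) lies 19 mm behind it; z points along the fingers, x is the direction in which the jaws open and shut, and the axes are right-handed (so a half turn about z gives the same grasp; the last joint's range is limited). The gripper opens to 93 mm and grips with 3 to 60 N. Pads are 15 mm wide; open, the fingers measure 128 mm over their backs; the gripper's body (75 mm by 188 mm) begins 65 mm behind the grasp point.
Start: joints at [1.116, 0.13, 1.488, -0, 1.523, -0.085], TCP at [0.217, 0.559, 0.219] pointing down, gripper open.
Joint ranges: [-2.96, 2.96], [-0.89, 2.26], [0.02, 2.5], [-1.34, 4.48], [0, 2.73], [-2.66, 2.66]. Speed limits (rad/s): [2.39, 2.39, 2.79, 3.14, 3.14, 3.14].

INTERFACE

Orientations are given as [roll, pitch, yaw] about the fixed x, y, z axes, in that order (R = Rz(yaw) Ry(pitch) Rx(roll)).
In Python, from station import arm gives the robot as it stands.
- The arm moves only by the tool step_arm, never from a script. Its argument "motion" is one flat list of numbers, 7 for each row, row after row: the shift along the tool's x, y, z in m, then the turn, a rotation vector about the tool's x, y, z in rad, then the gripper's target within -1 to 1 (shut at 1, half-way at 0, fully open at -1). A call has 1 to 5 rows; each row is the pose to reach, as a shift and turn from the pose measured when the call began, along the tool's axes at that moment; what a row does not reach only later rows make up. A row lasts 1/10 s, in which the tool goes at most 50 mm and 8.59 degrees, less where a joint would pass 70% of its speed; a pose out of reach is approached as far as the arm can. A call with a gripper value outside its range is refused whole. The fingers move at their own pace and stop on an object; "squeeze" is the grip in N (left out, the last holds). Time passes only in rows, so rows that repeat a pose let the fingers close. It gives the time, the measured TCP pose, the force and the opening at its end, in the units of the state.
- arm.state(): the state, without advancing time (a new reading comes with each control period).
- arm.read_camera(name): name is "scene" or "top" or "wrist"; returns the picture (384x512x3 uint8, red, green, blue); there is no depth.
- arm.get_calibration(name): a dict with "fx", "fy", "cx", "cy" (pixels), "dist_coeffs" ([k1, k2, p1, p2, k3] as OpenCV has them; the pictures are not rectified), "rvec" (rotation vector, rad) and "tvec" (3), from world to camera coordinates, as OpenCV has them; the wrist camera has in their place "mount" (4x4, takes a point from camera to tool coordinates, whose origin is the TCP and whose axes are the tool frame's). Camera axes: x right, y down, z forward; pixel columns grow to the right and rows downward; lengths in m; the calibration is good to about 2 mm. A picture is of the moment at which its call begins: read the wrist's pose just before it. get_calibration takes no time and is no camera call.
- arm.sign_off(): hands the job in, once; it reports no verdict.
The state is a dict: "clock": time; "joints": joint angles; "dq": joint speeds; "joint_torque": joint torques, N m; "ee_pos": TCP position; "eef_rot": TCP orientation; "force": force on the tool from outside, world axes, zero at the start; "ft_torque": the same for the moment, N m; "width": finger opening in m.
Only numpy, scipy, OpenCV 4.12 (cv2) and the standard library are available. Lean on these libraries where they do the work, as an engineer would, in place of code of your own. Each camera call takes 0.05 s, during which the arm holds its last target. There are 200 camera calls.

## Working session

There is one attempt and no reset: what is moved stays moved. The work goes in short steps, Python scripts to look and compute and a tool call to move; the robot and the scene stay as the last step left them, time stands still between calls to the robot, and variables do not carry over. Pictures are saved under pics/ and viewed, about 12 in all and at most 16, crops included, and the job is handed in when it is done.

Besides the shell and the picture viewer there is one more tool, called after "Emit:" in YAML: its name, and indented under it one key for each argument. step_arm: Moves the arm, as the interface text tells. Its arguments: {"type":"object","properties":{"motion":{"type":"array"},"squeeze":{"type":"number"}},"required":["motion"]}

```bash
ls; mkdir -p pics; python3 - <<'E'
from station import arm
import cv2
print(arm.state())
for n in("scene","top","wrist"):
    c=arm.get_calibration(n);print(n,c)
    if n!="wrist": cv2.imwrite(f"pics/{n}0.png",cv2.resize(arm.read_camera(n)[:,:,::-1],(800,600),interpolation=cv2.INTER_CUBIC))
E
```

```text
pics
{'clock': 0.0, 'joints': array([ 1.11557371e+00,  1.31125894e-01,  1.48923573e+00, -7.09168488e-06,
        1.52303680e+00, -8.53854007e-02]), 'dq': array([-0.00112895, -0.00116797, -0.00109141, -0.00178787,  0.00198046,
        0.00012082]), 'joint_torque': array([-8.89491657e-04, -5.59874761e+01, -4.91732454e+01,  7.68500171e-02,
        3.63441033e-02, -1.38189739e-04]), 'ee_pos': array([0.21660332, 0.5589346 , 0.21763245]), 'eef_rot': array([-3.14144571e+00,  1.79979527e-03,  1.20095959e+00]), 'force': array([-0.2333209 ,  1.01816548,  0.39310848]), 'ft_torque': array([-0.0329063 , -0.04334125,  0.01425619]), 'width': 0.09280996293957713}
scene {'fx': 455.0400435909155, 'fy': 455.0400435909155, 'cx': 244.41668143803545, 'cy': 190.62720626960416, 'dist_coeffs': array([-0.04745398,  0.        ,  0.        ,  0.        ,  0.        ]), 'rvec': array([ 2.18512029, -0.91910182,  0.38403788]), 'tvec': array([-0.47127337,  0.24463534,  1.51330282])}
top {'fx': 450.4252270489825, 'fy': 450.4252270489825, 'cx': 251.4090233810786, 'cy': 190.82196814269804, 'dist_coeffs': array([-0.00506965,  0.        ,  0.        ,  0.        ,  0.        ]), 'rvec': array([ 2.04776053, -2.17659382,  0.22253102]), 'tvec': array([-0.08672927,  0.53406135,  1.30999552])}
wrist {'fx': 337.78635617065487, 'fy': 337.78635617065487, 'cx': 257.4081647888165, 'cy': 194.93872202967347, 'dist_coeffs': array([-0.01293695,  0.        ,  0.        ,  0.        ,  0.        ]), 'mount': array([[ 9.99999986e-01, -1.04396105e-04,  1.27142241e-04,
        -8.84383964e-04],
       [ 6.11962515e-05,  9.53449354e-01,  3.01553187e-01,
        -8.50120318e-02],
       [-1.52704665e-04, -3.01553175e-01,  9.53449348e-01,
        -1.67007514e-01],
       [ 0.00000000e+00,  0.00000000e+00,  0.00000000e+00,
         1.00000000e+00]])}
```

View pics/top0.png

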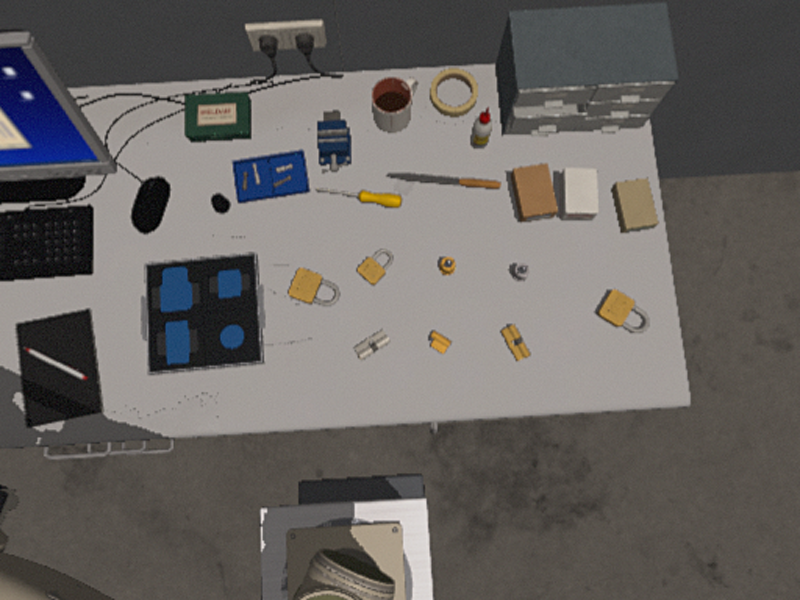

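View pics/scene0.png

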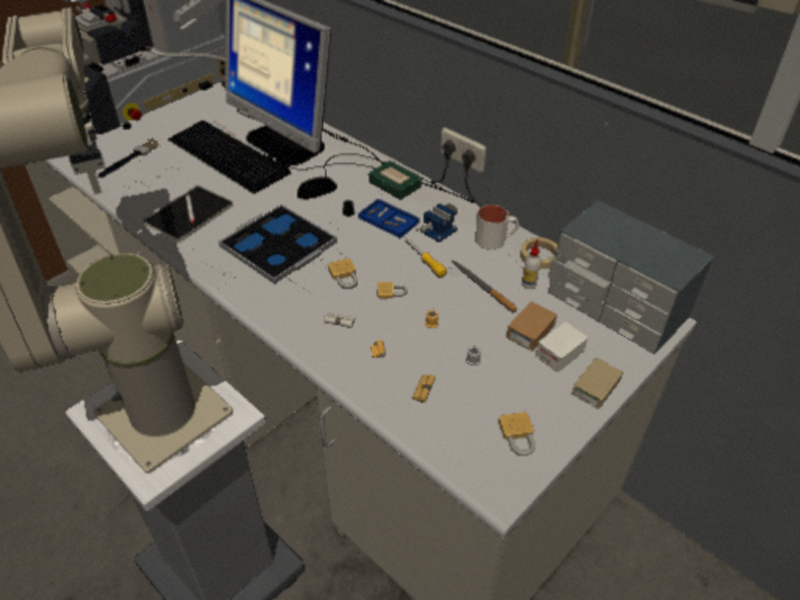

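The top view shows the tray at (205,313), with the double insert probably at upper left. Three padlocks lie at (308,285), (375,265) and (617,308), and the middle one looks smallest. Brass rim is at (447,265), nickel rim (519,270), nickel double (372,345), brass half (440,342) and brass double (516,342).

```bash
cat > h.py <<'E'
import numpy as np, cv2
from station import arm
from scipy.spatial.transform import Rotation as R
def ext(n,st=None):
    c=arm.get_calibration(n); K=np.array([[c['fx'],0,c['cx']],[0,c['fy'],c['cy']],[0,0,1]])
    if n=='wrist':
        st=st or arm.state(); T=np.eye(4);T[:3,:3]=R.from_euler('xyz',st['eef_rot']).as_matrix();T[:3,3]=st['ee_pos']
        M=T@c['mount']
        return K,c['dist_coeffs'],M[:3,:3],M[:3,3]
    A=R.from_rotvec(c['rvec']).as_matrix()
    return K,c['dist_coeffs'],A.T,-A.T@c['tvec']
def world(E,uv,z):
    K,d,A,o=E; p=cv2.undistortPoints(np.array(uv,float).reshape(-1,1,2),K,d).reshape(-1,2)
    r=np.c_[p,np.ones(len(p))]@A.T; s=(z-o[2])/r[:,2]
    return o+r*s[:,None]
def pix(E,P):
    K,d,A,o=E; return cv2.projectPoints(np.array(P,float).reshape(-1,3),cv2.Rodrigues(A.T)[0],-A.T@o,K,d)[0].reshape(-1,2)
def plan(x,y,z,yaw):
    """shift+turn in tool axes from now to a tool-down pose with the jaw axis at yaw (mod pi)"""
    st=arm.state(); T=R.from_euler('xyz',st['eef_rot'])
    best=None
    for k in (-1,0,1):
        G=R.from_euler('xyz',[np.pi,0,yaw+k*np.pi]); rv=(T.inv()*G).as_rotvec()
        q6=st['joints'][5]+rv[2]
        print('yaw',round(yaw+k*np.pi,3),'shift',T.inv().apply(np.array([x,y,z])-st['ee_pos']).round(4),'turn',rv.round(3))
E
python3 - <<'E'
from h import *
im=arm.read_camera("top")[:,:,::-1]
cv2.imwrite("pics/a.png",im)
a=cv2.resize(im[155:245,85:180],None,fx=6,fy=6,interpolation=cv2.INTER_CUBIC);cv2.imwrite("pics/tray.png",a)
b=cv2.resize(im[150:240,180:350],None,fx=4.7,fy=4.7,interpolation=cv2.INTER_CUBIC);cv2.imwrite("pics/objs.png",b);print(a.shape,b.shape)
E=ext("top")
for n,u in dict(tray=(205,313),pad1=(308,285),pad2=(375,265),pad3=(617,308),rim=(447,265),nrim=(519,270),half=(440,342),dbl=(516,342),nd=(372,345)).items(): print(n,world(E,np.array(u)/1.5625,0.015).round(3))
E
```

```text
(540, 570, 3) (423, 799, 3)
tray [[0.529 0.256 0.015]]
pad1 [[0.574 0.049 0.015]]
pad2 [[ 0.607 -0.088  0.015]]
pad3 [[ 0.489 -0.564  0.015]]
rim [[ 0.598 -0.233  0.015]]
nrim [[ 0.579 -0.377  0.015]]
half [[ 0.442 -0.207  0.015]]
dbl [[ 0.433 -0.357  0.015]]
nd [[ 0.445 -0.073  0.015]]
```

View pics/tray.png

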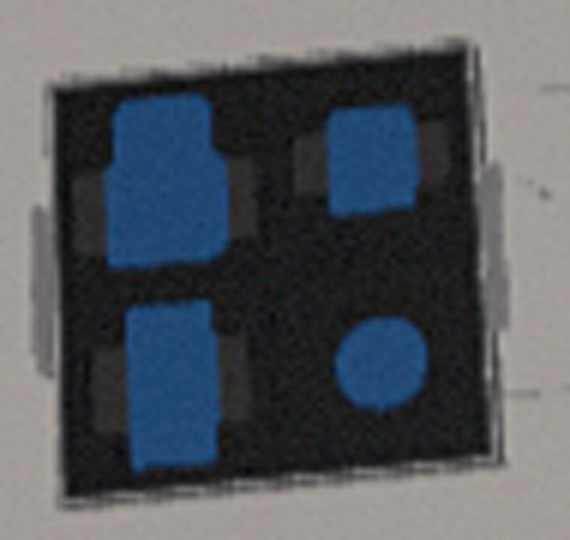

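View pics/objs.png

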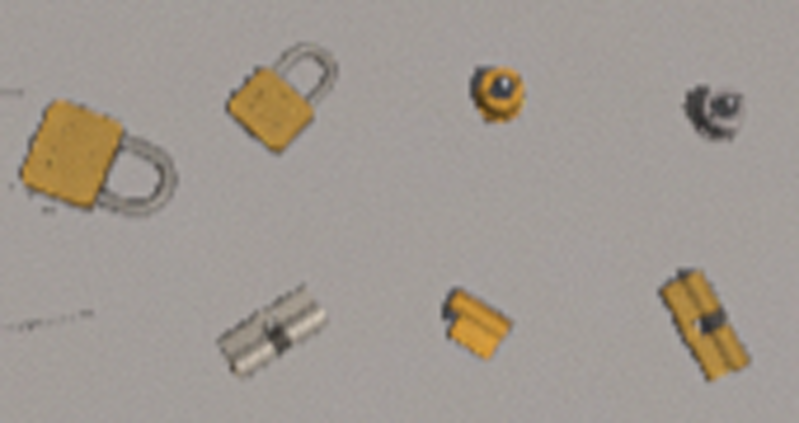

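The tray inserts read as follows: padlock upper left (shackle away from the robot), half upper right, double lower left, rim lower right. Next I compute the poses and padlock sizes.

```bash
python3 - <<'E'
from h import *
im=cv2.imread("pics/a.png");E=ext("top");print("cam",E[3].round(3))
o=lambda p:(np.array(p,float)+.5)/4.7-.5+[180,150]
t=lambda p:(np.array(p,float)+.5)/6-.5+[85,155]
def rep(n,p,z):
    w=world(E,p,z)[:,:2];print(n,w.mean(0).round(4),'sides',np.linalg.norm(np.roll(w,-1,0)-w,axis=1).round(4),'angs',[round(float(np.arctan2(*(b-a)[::-1])),3) for a,b in zip(w,np.roll(w,-1,0))])
rep('pad2',o([(228,103),(265,68),(314,115),(279,153)]),.014)
rep('pad1',o([(62,100),(122,130),(92,207),(21,175)]),.016)
rep('dbl',o([(660,290),(697,272),(748,362),(712,380)]),.012)
rep('half',o([(457,288),(512,323),(488,358),(446,322)]),.012)
rep('rim',o([(497,95)]),.02)
rep('traycorners',t([(50,88),(470,42),(500,460),(63,503)]),.018)
hsv=cv2.cvtColor(im,cv2.COLOR_BGR2HSV)
m=cv2.inRange(hsv,(100,120,60),(125,255,255));m[:, :85]=0;m[:,180:]=0;m[:155]=0;m[245:]=0
n,l,s,c=cv2.connectedComponentsWithStats(m)
for i in range(1,n):
    if s[i,4]>60:
        ct=max(cv2.findContours((l==i).astype('uint8'),0,1)[0],key=cv2.contourArea)
        print(s[i,4],world(E,c[i],.007).round(4))
E
```

```text
cam [ 0.247 -0.107  1.392]
pad2 [ 0.5967 -0.0788] sides [0.0346 0.0465 0.035  0.0487] angs [-0.854, -2.41, 2.352, 0.724]
pad1 [0.5747 0.0541] sides [0.0457 0.0558 0.0525 0.0576] angs [-2.103, 2.737, 1.083, -0.527]
dbl [ 0.4336 -0.3546] sides [0.0276 0.0675 0.0267 0.0677] angs [-1.18, -2.72, 1.968, 0.434]
half [ 0.4449 -0.205 ] sides [0.0428 0.0282 0.0362 0.0238] angs [-2.208, 2.473, 0.792, -0.38]
rim [ 0.596  -0.2299] sides [0.] angs [0.0]
traycorners [0.5312 0.2598] sides [0.2215 0.2223 0.223  0.2193] angs [-1.519, -3.093, 1.609, 0.042]
531 [[0.5824 0.3184 0.007 ]]
265 [[0.5899 0.2094 0.007 ]]
416 [[0.4756 0.3144 0.007 ]]
195 [[0.4806 0.2058 0.007 ]]
```

The middle padlock, about 47 mm wide, is the small one. The tray is centred at about (0.531, 0.260) with yaw 0.045. Next I add a path planner that splits moves into call-sized chunks and go to hover over the brass double.

```bash
cat >> h.py <<'E'
def path(*wps):
    """wps: (x,y,z,yaw) tool-down; prints per call the shift in tool axes (mm) and the turn about tool z (rad)"""
    st=arm.state(); T=R.from_euler('xyz',st['eef_rot']); p=st['ee_pos']; q1=st['joints'][0]
    print('now',st['ee_pos'].round(4),st['eef_rot'].round(3),'w',round(float(st['width']),4),'t',round(st['clock'],2))
    for x,y,z,yaw in wps:
        g=np.array([x,y,z]); y0=T.as_euler('xyz')[2]
        d=yaw-y0
        if wps[0][3]>-9 and abs(d)>np.pi: d-=2*np.pi*np.sign(d)
        n=max(1,int(np.ceil(max(np.linalg.norm(g-p)/.18,abs(d)/.55))))
        for i in range(1,n+1):
            tg=p+(g-p)/(n-i+1); Y=y0+d*i/n; G=R.from_euler('xyz',[np.pi,0,Y])
            print(' ',(1000*T.inv().apply(tg-p)).round(1),(T.inv()*G).as_rotvec().round(3)); p=tg;T=G
        print('  -> q6~',round(float(np.arctan2(y,x)-Y),2))
E
python3 -c "
from h import *
path((.40,.25,.2,.3),(.40,0,.15,-.5),(.434,-.355,.13,-1.14))"
```

```text
now [0.2166 0.5591 0.2178] [-3.141e+00  1.000e-03  1.201e+00] w 0.0931 t 0.15
  [-110.9  141.3    9.1] [0.    0.001 0.451]
  [-38.3 175.5   8.9] [ 0.    -0.     0.451]
  -> q6~ 0.26
  [-36.9 119.4  25. ] [ 0.  -0.   0.4]
  [ 12.5 124.4  25. ] [-0.  -0.   0.4]
  -> q6~ 0.5
  [100.  147.6  10. ] [-0.   -0.    0.32]
  [141.4 108.7  10. ] [ 0.   -0.    0.32]
  -> q6~ 0.45
```

Emit:
step_arm:
  motion: [-0.111, 0.141, 0.009, 0, 0, 0.45, -1, -0.111, 0.141, 0.009, 0, 0, 0.45, -1, -0.111, 0.141, 0.009, 0, 0, 0.45, -1, -0.111, 0.141, 0.009, 0, 0, 0.45, -1, -0.111, 0.141, 0.009, 0, 0, 0.45, -1]

```text
clock: 0.65
ee_pos: [0.3096, 0.4016, 0.2085]
eef_rot: [3.14, 0.002, 0.747]
force: [0.3, 0.3, 0.2]
width: 0.0931
```

Emit:
step_arm:
  motion: [-0.038, 0.175, 0.009, 0, 0, 0.45, -1, -0.038, 0.175, 0.009, 0, 0, 0.45, -1, -0.038, 0.175, 0.009, 0, 0, 0.45, -1, -0.038, 0.175, 0.009, 0, 0, 0.45, -1, -0.038, 0.175, 0.009, 0, 0, 0.45, -1]

```text
clock: 1.15
ee_pos: [0.402, 0.245, 0.1996]
eef_rot: [3.138, 0.001, 0.294]
force: [-0.1, 0.1, 0.3]
width: 0.093
```

Emit:
step_arm:
  motion: [-0.037, 0.119, 0.025, 0, 0, 0.4, -1, -0.037, 0.119, 0.025, 0, 0, 0.4, -1, -0.037, 0.119, 0.025, 0, 0, 0.4, -1, -0.037, 0.119, 0.025, 0, 0, 0.4, -1, -0.037, 0.119, 0.025, 0, 0, 0.4, -1]

```text
clock: 1.65
ee_pos: [0.401, 0.1212, 0.1751]
eef_rot: [3.139, 0.0, -0.106]
force: [0.5, 0.8, 0.3]
width: 0.0931
```

Emit:
step_arm:
  motion: [0.0125, 0.124, 0.025, 0, 0, 0.4, -1, 0.0125, 0.124, 0.025, 0, 0, 0.4, -1, 0.0125, 0.124, 0.025, 0, 0, 0.4, -1, 0.0125, 0.124, 0.025, 0, 0, 0.4, -1, 0.0125, 0.124, 0.025, 0, 0, 0.4, -1]

```text
clock: 2.15
ee_pos: [0.4008, -0.0023, 0.1508]
eef_rot: [3.14, -0.001, -0.503]
force: [0.5, 0.4, -0.2]
width: 0.0934
```

Emit:
step_arm:
  motion: [0.1, 0.148, 0.01, 0, 0, 0.32, -1, 0.1, 0.148, 0.01, 0, 0, 0.32, -1, 0.1, 0.148, 0.01, 0, 0, 0.32, -1, 0.1, 0.148, 0.01, 0, 0, 0.32, -1, 0.1, 0.148, 0.01, 0, 0, 0.32, -1]

```text
clock: 2.65
ee_pos: [0.4184, -0.1814, 0.1415]
eef_rot: [3.14, -0.002, -0.821]
force: [-0.5, 0.3, -0.6]
width: 0.0931
```

Emit:
step_arm:
  motion: [0.141, 0.109, 0.01, 0, 0, 0.32, -1, 0.141, 0.109, 0.01, 0, 0, 0.32, -1, 0.141, 0.109, 0.01, 0, 0, 0.32, -1, 0.141, 0.109, 0.01, 0, 0, 0.32, -1, 0.141, 0.109, 0.01, 0, 0, 0.32, -1]

```text
clock: 3.15
ee_pos: [0.4363, -0.36, 0.1319]
eef_rot: [3.141, -0.003, -1.14]
force: [0.1, 0.4, 0.3]
width: 0.0932
```

```bash
cat >> h.py <<'E'
def snap(name,f=None):
    st=arm.state(); im=arm.read_camera('wrist')[:,:,::-1].copy(); E=ext('wrist',st); np.save('pics/'+name+'.npy',np.array([*st['ee_pos'],*st['eef_rot']]))
    cv2.imwrite('pics/'+name+'_raw.png',im)
    u=pix(E,[(st['ee_pos'][0],st['ee_pos'][1],.01)])[0]; print('tcp px@z=.01',(u*1.5625).round(0),'mm/px',st['ee_pos'][2]); 
    cv2.imwrite('pics/'+name+'.png',cv2.resize(im,(800,600),interpolation=cv2.INTER_CUBIC))
def wp(name,pts,z):
    "pixels in the 800x600 wrist picture -> world"
    a=np.load('pics/'+name+'.npy'); E=ext('wrist',dict(ee_pos=a[:3],eef_rot=a[3:]))
    w=world(E,(np.array(pts,float)+.5)/1.5625-.5,z)[:,:2]; 
    print('mean',w.mean(0).round(4),'sides',np.linalg.norm(np.roll(w,-1,0)-w,axis=1).round(4),'angs',[round(float(np.arctan2(*(b-a)[::-1])),3) for a,b in zip(w,np.roll(w,-1,0))]); return w
E
python3 -c "
from h import *
snap('w1')"
```

```text
tcp px@z=.01 [401. 291.] mm/px 0.1318978835457162
```

View pics/w1.png

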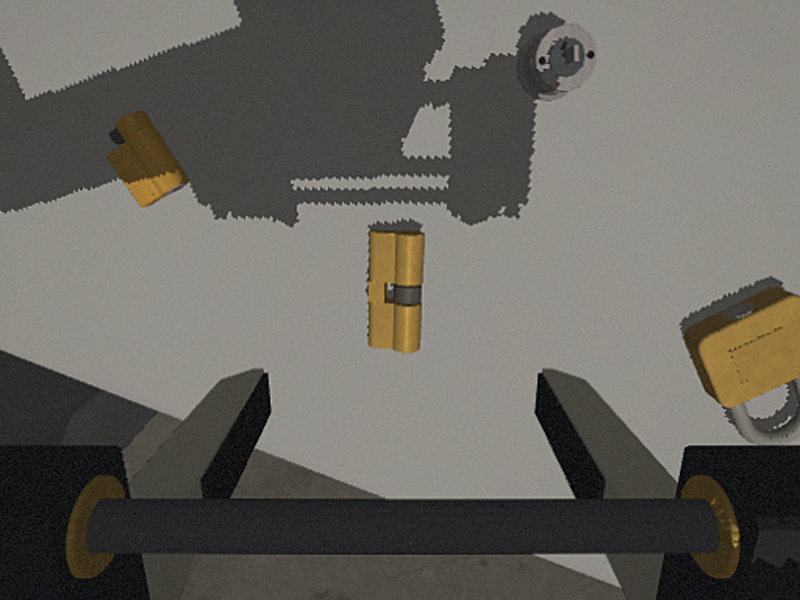

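The double is centred at (397,292), with its ends at about y=232 and y=352, and nearly aligned with the jaws. The half's corners at upper left are also usable.

```bash
python3 -c "
from h import *
w=wp('w1',[(370,233),(424,234),(420,352),(369,348)],.010)
wp('w1',[(108,158),(147,110),(187,182),(147,206)],.010)
x,y=w.mean(0)
path((x,y,.03,-1.135),(x,y,.004,-1.135))"
```

```text
mean [ 0.4338 -0.3575] sides [0.0297 0.0702 0.0302 0.0682] angs [-1.159, -2.732, 1.916, 0.403]
mean [ 0.4439 -0.208 ] sides [0.0339 0.0399 0.0266 0.0305] angs [-0.362, -2.289, 2.499, 1.027]
now [ 0.4362 -0.3581  0.1318] [-3.142e+00 -1.000e-03 -1.139e+00] w 0.0932 t 3.2
  [ -1.6   1.9 101.8] [-0.    -0.001 -0.004]
  -> q6~ 0.45
  [-0. -0. 26.] [0. 0. 0.]
  -> q6~ 0.45
```

Emit:
step_arm:
  motion: [-0.0016, 0.002, 0.05, 0, 0, 0.02, -1, -0.0016, 0.002, 0.09, 0, 0, 0.02, -1, -0.0016, 0.002, 0.105, 0, 0, 0.02, -1, -0.0016, 0.002, 0.12, 0, 0, 0.02, -1, -0.0016, 0.002, 0.1275, 0, 0, 0.02, -1]
  squeeze: 20

```text
clock: 3.7
ee_pos: [0.4347, -0.3568, 0.0043]
eef_rot: [-3.141, -0.002, -1.158]
force: [0.0, -1.1, -0.2]
width: 0.0925
```

Emit:
step_arm:
  motion: [0, 0, 0, 0, 0, 0, 0.5, 0, 0, 0, 0, 0, 0, 1, 0, 0, 0, 0, 0, 0, 1, 0, 0, 0, 0, 0, 0, 1, 0, 0, 0, 0, 0, 0, 1]

```text
clock: 4.2
ee_pos: [0.435, -0.3573, 0.0051]
eef_rot: [-3.141, -0.003, -1.158]
force: [-0.2, -0.4, -0.1]
width: 0.0574
```

Emit:
step_arm:
  motion: [0, 0, 0, 0, 0, 0, 1, 0, 0, 0, 0, 0, 0, 1, 0, 0, 0, 0, 0, 0, 1, 0, 0, 0, 0, 0, 0, 1, 0, 0, 0, 0, 0, 0, 1]

```text
clock: 4.7
ee_pos: [0.4349, -0.3572, 0.005]
eef_rot: [-3.141, -0.003, -1.158]
force: [-1.7, 0.6, 1.2]
width: 0.0298
```

```bash
python3 -c "
from h import *
path((.435,-.357,.12,-1.16),(.44,0,.14,-1.35),(.475,.313,.12,-1.526))"
```

```text
now [ 0.4349 -0.3572  0.005 ] [-3.141e+00 -3.000e-03 -1.158e+00] w 0.0298 t 4.7
  [   0.2   -0.3 -115. ] [-0.001 -0.003  0.002]
  -> q6~ 0.47
  [-162.7  -73.6  -10. ] [ 0.    -0.     0.095]
  [-168.9  -57.8  -10. ] [-0.    -0.     0.095]
  -> q6~ 1.35
  [-148.9  -51.3   10. ] [ 0.    -0.     0.088]
  [-152.8  -38.1   10. ] [ 0.    -0.     0.088]
  -> q6~ 2.11
```

Emit:
step_arm:
  motion: [0, 0, -0.02, 0, 0, 0, 1, 0, 0, -0.05, 0, 0, 0, 1, 0, 0, -0.085, 0, 0, 0, 1, 0, 0, -0.11, 0, 0, 0, 1, 0, 0, -0.115, 0, 0, 0, 1]

```text
clock: 5.2
ee_pos: [0.4363, -0.3585, 0.1236]
eef_rot: [-3.139, -0.008, -1.158]
force: [1.0, -1.0, -1.9]
width: 0.0298
```

Emit:
step_arm:
  motion: [-0.03, -0.013, -0.002, 0, 0, 0.02, 1, -0.07, -0.03, -0.004, 0, 0, 0.04, 1, -0.11, -0.05, -0.006, 0, 0, 0.06, 1, -0.15, -0.068, -0.008, 0, 0, 0.08, 1, -0.163, -0.074, -0.01, 0, 0, 0.095, 1]

```text
clock: 5.7
ee_pos: [0.4373, -0.1754, 0.1303]
eef_rot: [-3.14, -0.004, -1.251]
force: [-0.4, -0.3, -3.5]
width: 0.0297
```

Emit:
step_arm:
  motion: [-0.04, -0.014, -0.002, 0, 0, 0.02, 1, -0.08, -0.027, -0.004, 0, 0, 0.04, 1, -0.12, -0.041, -0.006, 0, 0, 0.06, 1, -0.155, -0.053, -0.008, 0, 0, 0.08, 1, -0.169, -0.058, -0.01, 0, 0, 0.095, 1]

```text
clock: 6.2
ee_pos: [0.438, 0.0063, 0.1379]
eef_rot: [-3.141, -0.002, -1.345]
force: [-0.9, 0.2, -2.5]
width: 0.0295
```

Emit:
step_arm:
  motion: [-0.04, -0.014, 0.002, 0, 0, 0.02, 1, -0.08, -0.027, 0.004, 0, 0, 0.04, 1, -0.115, -0.039, 0.006, 0, 0, 0.06, 1, -0.14, -0.048, 0.008, 0, 0, 0.08, 1, -0.149, -0.051, 0.01, 0, 0, 0.088, 1]

```text
clock: 6.7
ee_pos: [0.4533, 0.165, 0.1257]
eef_rot: [3.14, -0.002, -1.431]
force: [-0.3, -0.9, -2.7]
width: 0.0295
```

Emit:
step_arm:
  motion: [-0.04, -0.01, 0.002, 0, 0, 0.02, 1, -0.08, -0.02, 0.004, 0, 0, 0.04, 1, -0.115, -0.029, 0.006, 0, 0, 0.06, 1, -0.145, -0.036, 0.008, 0, 0, 0.08, 1, -0.153, -0.038, 0.01, 0, 0, 0.088, 1]

```text
clock: 7.2
ee_pos: [0.469, 0.3234, 0.1137]
eef_rot: [3.138, -0.002, -1.518]
force: [-0.3, -0.4, -2.6]
width: 0.0293
```

```bash
python3 -c "
from h import *
snap('w2');path((.475,.313,.03,-1.526))"
```

```text
tcp px@z=.01 [401. 301.] mm/px 0.11374738226226659
now [0.4688 0.3229 0.1134] [ 3.138e+00 -3.000e-03 -1.518e+00] w 0.0298 t 7.25
  [10.  -6.  83.4] [ 0.004 -0.003  0.008]
  -> q6~ 2.11
```

View pics/w2.png

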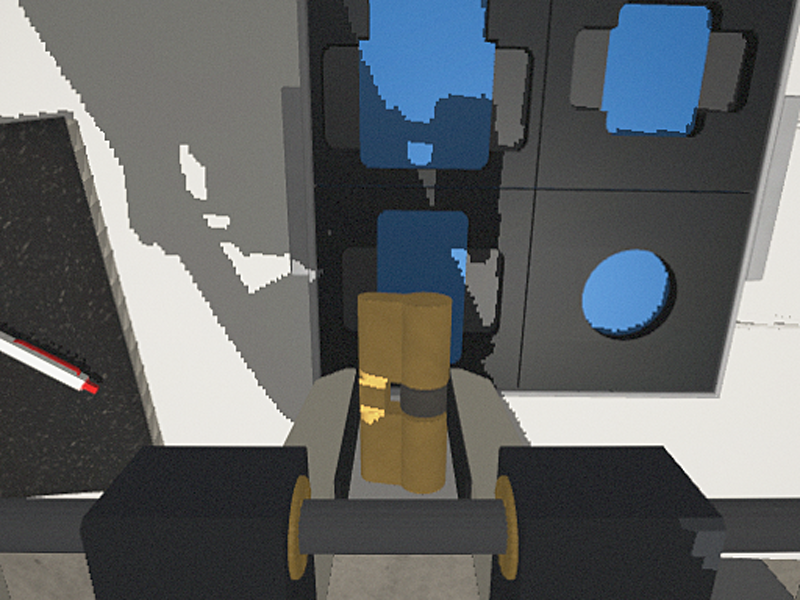

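The picture shows the part held square in the jaws and the tray ahead. The insert seams cross at (533,190), the double's notch spans (342..503, ~248..333), and the rim hole is at (629,293).

```bash
python3 -c "
from h import *
f=lambda p,z=.016:print(wp('w2',p,z).round(4).tolist())
f([(533,190)]);f([(629,293)]);f([(316,188),(752,192)]);f([(545,5),(519,388)]);f([(342,290),(503,290)]);f([(304,0),(319,395),(719,395),(792,0)],.018)
f([(571,68),(758,72)]);f([(322,98),(532,98)])"
```

```text
mean [0.5315 0.2615] sides [0.] angs [0.0]
[[0.5315, 0.2615]]
mean [0.4815 0.2043] sides [0.] angs [0.0]
[[0.4815, 0.2043]]
mean [0.5317 0.2604] sides [0.2159 0.2159] angs [-1.526, 1.616]
[[0.5268, 0.3682], [0.5366, 0.1525]]
mean [0.5183 0.2609] sides [0.1894 0.1894] angs [-3.084, 0.058]
[[0.6128, 0.2664], [0.4237, 0.2554]]
mean [0.4775 0.3125] sides [0.084 0.084] angs [-1.518, 1.623]
[[0.4753, 0.3545], [0.4797, 0.2706]]
mean [0.5176 0.2601] sides [0.194  0.2223 0.1953 0.2171] angs [-3.102, -1.52, 0.066, 1.628]
[[0.6086, 0.3736], [0.4147, 0.3659], [0.426, 0.1439], [0.6209, 0.1569]]
mean [0.5893 0.2072] sides [0.0875 0.0875] angs [-1.532, 1.61]
[[0.5876, 0.2509], [0.591, 0.1635]]
mean [0.5711 0.3164] sides [0.0984 0.0984] angs [-1.517, 1.624]
[[0.5684, 0.3656], [0.5737, 0.2673]]
```

Emit:
step_arm:
  motion: [0.01, -0.006, 0, 0.004, -0.003, 0.003, 1, 0.01, -0.006, 0.03, 0.004, -0.003, 0.003, 1, 0.01, -0.006, 0.06, 0.004, -0.003, 0.003, 1, 0.01, -0.006, 0.075, 0.004, -0.003, 0.003, 1, 0.01, -0.006, 0.08, 0.004, -0.003, 0.003, 1]

```text
clock: 7.75
ee_pos: [0.4738, 0.3104, 0.0311]
eef_rot: [3.138, -0.002, -1.522]
force: [-0.2, 1.0, -1.1]
width: 0.0301
```

```bash
python3 -c "
from h import *
path((.475,.3125,.0125,-1.521))"
```

```text
now [0.4738 0.3104 0.0311] [ 3.138e+00 -2.000e-03 -1.522e+00] w 0.0301 t 7.75
  [-2.  -1.3 18.6] [ 0.004 -0.002 -0.001]
  -> q6~ 2.1
```

Emit:
step_arm:
  motion: [-0.002, -0.0013, 0.005, 0, 0, 0, 1, -0.002, -0.0013, 0.01, 0, 0, 0, 1, -0.002, -0.0013, 0.014, 0, 0, 0, 1, -0.002, -0.0013, 0.017, 0, 0, 0, 1, -0.002, -0.0013, 0.0185, 0, 0, 0, 1]

```text
clock: 8.25
ee_pos: [0.4751, 0.3127, 0.0126]
eef_rot: [3.138, -0.002, -1.522]
force: [0.2, -0.2, -1.7]
width: 0.0297
```

Emit:
step_arm:
  motion: [0, 0, 0.0002, 0, 0, 0, 1, 0, 0, 0.0002, 0, 0, 0, 1]

```text
clock: 8.45
ee_pos: [0.4752, 0.3128, 0.0127]
eef_rot: [3.139, -0.002, -1.522]
force: [-0.4, -0.9, -3.0]
width: 0.0295
```

Emit:
step_arm:
  motion: [0, 0, 0.0005, 0, 0, 0, 1, 0, 0, 0.001, 0, 0, 0, 1, 0, 0, 0.001, 0, 0, 0, 1]

```text
clock: 8.75
ee_pos: [0.4754, 0.313, 0.0121]
eef_rot: [3.139, -0.001, -1.522]
force: [-0.1, -0.6, 1.0]
width: 0.0296
```

Emit:
step_arm:
  motion: [0, 0, 0, 0, 0, 0, 0.5, 0, 0, 0, 0, 0, 0, 0.15, 0, 0, 0, 0, 0, 0, 0.15, 0, 0, 0, 0, 0, 0, 0.15, 0, 0, 0, 0, 0, 0, 0.15]

```text
clock: 9.25
ee_pos: [0.4756, 0.3131, 0.0122]
eef_rot: [3.139, -0.001, -1.522]
force: [-0.5, 0.4, 0.3]
width: 0.0395
```

Emit:
step_arm:
  motion: [0, 0, -0.01, 0, 0, 0, 0.15, 0, 0, -0.03, 0, 0, 0, 0.15, 0, 0, -0.07, 0, 0, 0, 0.15, 0, 0, -0.105, 0, 0, 0, 0.15, 0, 0, -0.118, 0, 0, 0, 0.15]

```text
clock: 9.75
ee_pos: [0.4781, 0.3145, 0.1356]
eef_rot: [-3.137, 0.002, -1.522]
force: [-0.2, -0.1, 0.3]
width: 0.0395
```

```bash
python3 -c "
from h import *
snap('w3');path((.44,0,.14,-1.1),(.444,-.207,.13,-.67))"
```

```text
tcp px@z=.01 [402. 291.] mm/px 0.1356073460449324
now [0.4785 0.3147 0.1362] [-3.136e+00  2.000e-03 -1.522e+00] w 0.0395 t 9.8
  [156.2  26.9  -2.4] [-0.005  0.002 -0.211]
  [147.1  59.   -1.9] [ 0.     0.    -0.211]
  -> q6~ 1.1
  [93.1 45.2  5. ] [-0.     0.    -0.215]
  [81.4 64.   5. ] [ 0.     0.    -0.215]
  -> q6~ 0.23
```

View pics/w3.png

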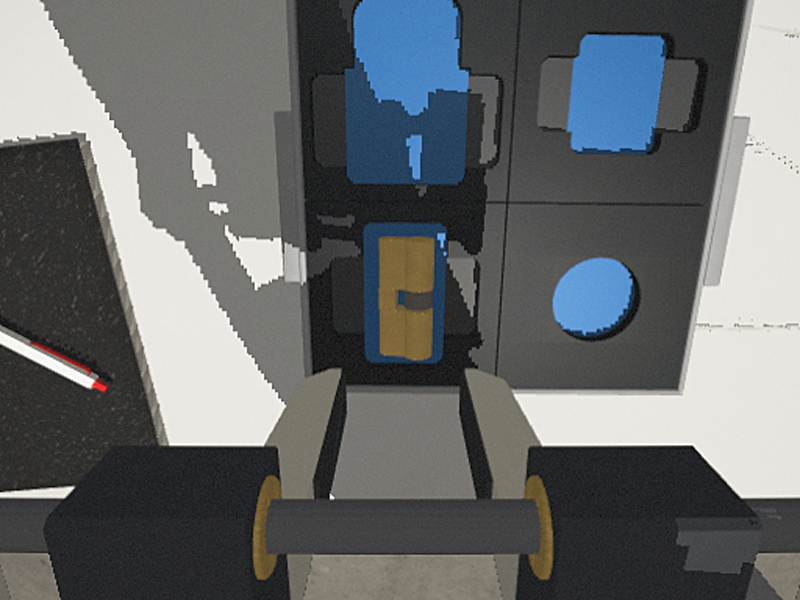

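The double lies flat and square in its pocket: part at (405,298) inside the blue (365..443, 222..362). Next is the half.

Emit:
step_arm:
  motion: [0.04, 0.007, -0.001, 0, 0, -0.05, -0.5, 0.08, 0.014, -0.001, 0, 0, -0.1, -1, 0.115, 0.02, -0.002, 0, 0, -0.15, -1, 0.145, 0.025, -0.002, -0.005, 0.002, -0.19, -1, 0.156, 0.027, -0.002, -0.005, 0.002, -0.211, -1]

```text
clock: 10.3
ee_pos: [0.458, 0.155, 0.1362]
eef_rot: [3.14, -0.001, -1.311]
force: [-0.3, 0.7, -0.5]
width: 0.0747
```

Emit:
step_arm:
  motion: [0.04, 0.016, 0, 0, 0, -0.05, -1, 0.08, 0.032, 0, 0, 0, -0.1, -1, 0.115, 0.046, 0, 0, 0, -0.15, -1, 0.14, 0.056, 0, 0, 0, -0.2, -1, 0.147, 0.059, 0, 0, 0, -0.211, -1]

```text
clock: 10.8
ee_pos: [0.4377, -0.0043, 0.1353]
eef_rot: [3.138, -0.0, -1.101]
force: [0.0, -0.4, 0.0]
width: 0.0931
```

Emit:
step_arm:
  motion: [0.03, 0.014, 0.001, 0, 0, -0.05, -1, 0.06, 0.028, 0.003, 0, 0, -0.1, -1, 0.085, 0.041, 0.005, 0, 0, -0.18, -1, 0.093, 0.045, 0.005, 0, 0, -0.215, -1, 0.093, 0.045, 0.005, 0, 0, -0.215, -1]

```text
clock: 11.3
ee_pos: [0.4393, -0.108, 0.1296]
eef_rot: [3.137, 0.002, -0.888]
force: [0.5, 0.4, -0.5]
width: 0.093
```

Emit:
step_arm:
  motion: [0.03, 0.023, 0.001, 0, 0, -0.05, -1, 0.06, 0.046, 0.003, 0, 0, -0.13, -1, 0.078, 0.06, 0.005, 0, 0, -0.2, -1, 0.0814, 0.064, 0.005, 0, 0, -0.215, -1, 0.0814, 0.064, 0.005, 0, 0, -0.215, -1]

```text
clock: 11.8
ee_pos: [0.4408, -0.2108, 0.1241]
eef_rot: [3.138, 0.004, -0.676]
force: [0.1, -0.1, -0.4]
width: 0.093
```

```bash
python3 -c "
from h import *
snap('w4')"
```

```text
tcp px@z=.01 [403. 295.] mm/px 0.12414970904687617
```

View pics/w4.png

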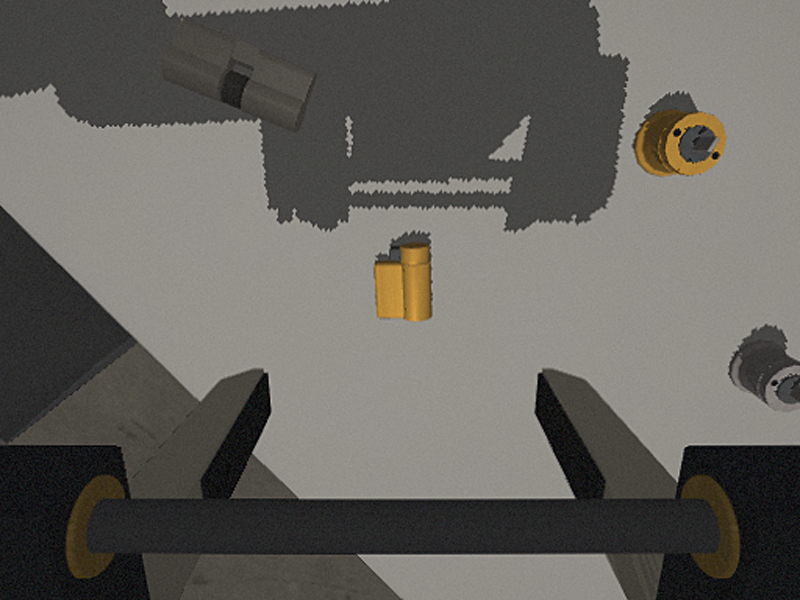

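The half is aligned with the jaws: extent (375..432, 244..320), cam at the top, centre (404,283). The brass rim stands at upper right, about (690,143).

```bash
python3 -c "
from h import *
w=wp('w4',[(376,244),(431,244),(431,320),(377,318)],.010)
print(wp('w4',[(695,141)],.031))
x,y=w.mean(0)
path((x,y,.0045,-.676))"
```

```text
mean [ 0.4453 -0.2051] sides [0.0296 0.0434 0.0305 0.0422] angs [-0.675, -2.23, 2.428, 0.893]
mean [ 0.5994 -0.2324] sides [0.] angs [0.0]
[[ 0.59935402 -0.23239762]]
now [ 0.4409 -0.2102  0.1243] [ 3.138  0.004 -0.675] w 0.093 t 11.85
  [  0.8  -7.2 119.7] [0.003 0.004 0.001]
  -> q6~ 0.24
```

Emit:
step_arm:
  motion: [0.001, -0.006, 0.04, 0.003, 0.004, 0, -1, 0.001, -0.006, 0.08, 0.003, 0.004, 0, -1, 0.001, -0.006, 0.1, 0.003, 0.004, 0, -1, 0.001, -0.006, 0.114, 0.003, 0.004, 0, -1, 0.001, -0.006, 0.119, 0.003, 0.004, 0, -1]
  squeeze: 15

```text
clock: 12.35
ee_pos: [0.4442, -0.2046, 0.004]
eef_rot: [3.141, 0.002, -0.675]
force: [-0.3, -0.1, -0.3]
width: 0.0929
```

Emit:
step_arm:
  motion: [0, 0, 0, 0, 0, 0, 0.5, 0, 0, 0, 0, 0, 0, 1, 0, 0, 0, 0, 0, 0, 1, 0, 0, 0, 0, 0, 0, 1, 0, 0, 0, 0, 0, 0, 1]

```text
clock: 12.85
ee_pos: [0.4447, -0.2049, 0.0047]
eef_rot: [3.141, 0.001, -0.675]
force: [-1.4, -0.6, 0.5]
width: 0.0573
```

Emit:
step_arm:
  motion: [0, 0, 0, 0, 0, 0, 1, 0, 0, 0, 0, 0, 0, 1, 0, 0, 0, 0, 0, 0, 1, 0, 0, 0, 0, 0, 0, 1, 0, 0, 0, 0, 0, 0, 1]

```text
clock: 13.35
ee_pos: [0.4447, -0.205, 0.0047]
eef_rot: [3.141, 0.001, -0.675]
force: [0.1, 0.8, 1.1]
width: 0.0313
```

```bash
python3 -c "
from h import *
s=arm.state()['ee_pos']
path((s[0],s[1],.12,-.676),(.46,0,.14,-1.1),(.588,.21,.12,-1.521))"
```

```text
now [ 0.4447 -0.205   0.0047] [ 3.141e+00  1.000e-03 -6.750e-01] w 0.0313 t 13.35
  [-1.000e-01  0.000e+00 -1.153e+02] [0.    0.001 0.001]
  -> q6~ 0.24
  [-58.2 -84.7 -10. ] [ 0.    -0.     0.212]
  [-74.7 -70.6 -10. ] [ 0.    -0.     0.212]
  -> q6~ 1.1
  [ -64.5 -104.7   10. ] [-0.    -0.     0.211]
  [-85.  -88.9  10. ] [ 0.   -0.    0.21]
  -> q6~ 1.86
```

Emit:
step_arm:
  motion: [0, 0, -0.02, 0, 0, 0, 1, 0, 0, -0.05, 0, 0, 0, 1, 0, 0, -0.085, 0, 0, 0, 1, 0, 0, -0.11, 0, 0, 0, 1, 0, 0, -0.115, 0, 0, 0, 1]

```text
clock: 13.85
ee_pos: [0.4467, -0.2061, 0.1231]
eef_rot: [-3.141, -0.005, -0.675]
force: [-1.0, -0.6, -1.1]
width: 0.0309
```

Emit:
step_arm:
  motion: [-0.015, -0.02, -0.002, 0, 0, 0.05, 1, -0.03, -0.043, -0.004, 0, 0, 0.1, 1, -0.045, -0.065, -0.006, 0, 0, 0.15, 1, -0.055, -0.08, -0.008, 0, 0, 0.2, 1, -0.058, -0.085, -0.01, 0, 0, 0.212, 1]

```text
clock: 14.35
ee_pos: [0.4537, -0.1017, 0.1312]
eef_rot: [-3.141, -0.002, -0.887]
force: [0.2, -0.2, -0.7]
width: 0.0309
```

Emit:
step_arm:
  motion: [-0.018, -0.017, -0.002, 0, 0, 0.05, 1, -0.037, -0.035, -0.004, 0, 0, 0.1, 1, -0.056, -0.053, -0.006, 0, 0, 0.15, 1, -0.071, -0.067, -0.008, 0, 0, 0.2, 1, -0.075, -0.071, -0.01, 0, 0, 0.212, 1]

```text
clock: 14.85
ee_pos: [0.4609, 0.0025, 0.1401]
eef_rot: [3.141, -0.001, -1.098]
force: [0.0, 0.3, -0.7]
width: 0.0305
```

Emit:
step_arm:
  motion: [-0.016, -0.026, 0.002, 0, 0, 0.05, 1, -0.032, -0.052, 0.004, 0, 0, 0.1, 1, -0.048, -0.078, 0.006, 0, 0, 0.15, 1, -0.06, -0.098, 0.008, 0, 0, 0.2, 1, -0.0645, -0.105, 0.01, 0, 0, 0.211, 1]

```text
clock: 15.35
ee_pos: [0.5256, 0.1083, 0.1291]
eef_rot: [3.141, -0.001, -1.308]
force: [0.5, -0.3, -1.5]
width: 0.0307
```

Emit:
step_arm:
  motion: [-0.021, -0.022, 0.002, 0, 0, 0.05, 1, -0.042, -0.044, 0.004, 0, 0, 0.1, 1, -0.063, -0.066, 0.006, 0, 0, 0.15, 1, -0.08, -0.084, 0.008, 0, 0, 0.2, 1, -0.085, -0.089, 0.01, 0, 0, 0.21, 1]

```text
clock: 15.85
ee_pos: [0.5901, 0.2139, 0.1181]
eef_rot: [3.14, -0.001, -1.517]
force: [-0.4, -0.4, -0.2]
width: 0.0309
```

```bash
python3 -c "
from h import *
path((.588,.21,.035,-1.521))"
```

```text
now [0.5901 0.2139 0.1181] [ 3.140e+00 -1.000e-03 -1.517e+00] w 0.0309 t 15.85
  [ 3.7  2.2 83.1] [ 0.001 -0.001  0.004]
  -> q6~ 1.86
```

Emit:
step_arm:
  motion: [0.0037, 0.002, 0.01, 0.001, 0, 0.004, 1, 0.0037, 0.002, 0.035, 0.001, 0, 0.004, 1, 0.0037, 0.002, 0.06, 0.001, 0, 0.004, 1, 0.0037, 0.002, 0.078, 0.001, 0, 0.004, 1, 0.0037, 0.002, 0.083, 0.001, 0, 0.004, 1]

```text
clock: 16.35
ee_pos: [0.5852, 0.2072, 0.0313]
eef_rot: [3.135, -0.003, -1.52]
force: [-1.0, -0.5, -1.7]
width: 0.0307
```

```bash
python3 -c "
from h import *
path((.588,.21,.0125,-1.521))"
```

```text
now [0.5852 0.2072 0.0313] [ 3.135e+00 -3.000e-03 -1.520e+00] w 0.0307 t 16.35
  [-2.7 -3.1 18.8] [ 0.006 -0.003  0.001]
  -> q6~ 1.86
```

Emit:
step_arm:
  motion: [-0.0027, -0.003, 0.003, 0.006, -0.003, 0, 1, -0.0027, -0.003, 0.008, 0.006, -0.003, 0, 1, -0.0027, -0.003, 0.013, 0.006, -0.003, 0, 1, -0.0027, -0.003, 0.0165, 0.006, -0.003, 0, 1, -0.0027, -0.003, 0.0175, 0.006, -0.003, 0, 1]

```text
clock: 16.85
ee_pos: [0.588, 0.2101, 0.0136]
eef_rot: [3.142, -0.0, -1.52]
force: [-0.2, -0.5, -1.6]
width: 0.031
```

Emit:
step_arm:
  motion: [0, 0, 0.0005, 0, 0, 0, 1, 0, 0, 0.001, 0, 0, 0, 1, 0, 0, 0.001, 0, 0, 0, 1]

```text
clock: 17.15
ee_pos: [0.5881, 0.2102, 0.0128]
eef_rot: [-3.141, -0.0, -1.52]
force: [0.3, 0.2, -1.6]
width: 0.0309
```

Emit:
step_arm:
  motion: [0, 0, 0.0005, 0, 0, 0, 1, 0, 0, 0.001, 0, 0, 0, 1, 0, 0, 0.0012, 0, 0, 0, 1]

```text
clock: 17.45
ee_pos: [0.5882, 0.2102, 0.0118]
eef_rot: [-3.141, 0.0, -1.52]
force: [-0.3, 0.7, 1.5]
width: 0.0311
```

Emit:
step_arm:
  motion: [0, 0, 0.0003, 0, 0, 0, 1, 0, 0, 0.0003, 0, 0, 0, 1]

```text
clock: 17.65
ee_pos: [0.5882, 0.2102, 0.0117]
eef_rot: [-3.141, -0.0, -1.52]
force: [-2.5, -0.5, 2.5]
width: 0.0306
```

Emit:
step_arm:
  motion: [0, 0, 0, 0, 0, 0, 0.5, 0, 0, 0, 0, 0, 0, 0.15, 0, 0, 0, 0, 0, 0, 0.15, 0, 0, 0, 0, 0, 0, 0.15, 0, 0, 0, 0, 0, 0, 0.15]

```text
clock: 18.15
ee_pos: [0.5882, 0.2102, 0.0118]
eef_rot: [-3.141, 0.0, -1.52]
force: [-1.2, 0.1, 0.4]
width: 0.0394
```

Emit:
step_arm:
  motion: [0, 0, -0.01, 0, 0, 0, 0.15, 0, 0, -0.03, 0, 0, 0, 0.15, 0, 0, -0.07, 0, 0, 0, 0.15, 0, 0, -0.105, 0, 0, 0, 0.15, 0, 0, -0.118, 0, 0, 0, 0.15]

```text
clock: 18.65
ee_pos: [0.5908, 0.2109, 0.1355]
eef_rot: [-3.134, 0.002, -1.52]
force: [1.5, -0.7, -0.1]
width: 0.0391
```

```bash
python3 -c "
from h import *
snap('w5');path((.598,-.231,.13,-.8))"
```

```text
tcp px@z=.01 [402. 292.] mm/px 0.13553441050970277
now [0.5912 0.211  0.1361] [-3.133e+00  2.000e-03 -1.520e+00] w 0.0394 t 18.7
  [147.3   5.3   1.7] [-0.009  0.001 -0.24 ]
  [141.8  40.1   2. ] [ 0.    0.   -0.24]
  [128.2  72.6   2. ] [ 0.    0.   -0.24]
  -> q6~ 0.43
```

View pics/w5.png

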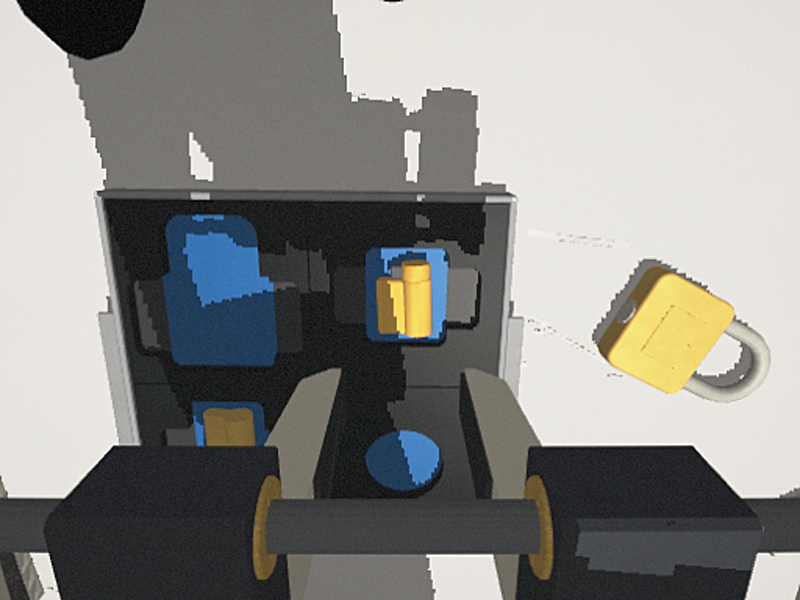

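The half sits in its pocket: part (378..431, 262..338) inside the blue (366..446, 247..343). Next is the rim cylinder.

Emit:
step_arm:
  motion: [0.035, 0.001, 0, 0, 0, -0.06, -0.5, 0.07, 0.002, 0.001, -0.004, 0, -0.12, -1, 0.105, 0.003, 0.001, -0.009, 0.001, -0.18, -1, 0.138, 0.005, 0.002, -0.009, 0.001, -0.23, -1, 0.147, 0.005, 0.002, -0.009, 0.001, -0.24, -1]

```text
clock: 19.2
ee_pos: [0.5928, 0.0609, 0.1322]
eef_rot: [3.139, -0.0, -1.281]
force: [-0.0, 0.6, -0.9]
width: 0.075
```

Emit:
step_arm:
  motion: [0.035, 0.01, 0, 0, 0, -0.06, -1, 0.07, 0.02, 0, 0, 0, -0.12, -1, 0.105, 0.03, 0, 0, 0, -0.18, -1, 0.135, 0.038, 0, 0, 0, -0.23, -1, 0.142, 0.04, 0, 0, 0, -0.24, -1]

```text
clock: 19.7
ee_pos: [0.5945, -0.0891, 0.1313]
eef_rot: [3.138, 0.001, -1.042]
force: [0.4, -0.7, -1.0]
width: 0.0928
```

Emit:
step_arm:
  motion: [0.035, 0.02, 0, 0, 0, -0.06, -1, 0.07, 0.04, 0, 0, 0, -0.12, -1, 0.1, 0.057, 0, 0, 0, -0.18, -1, 0.123, 0.07, 0, 0, 0, -0.23, -1, 0.127, 0.072, 0, 0, 0, -0.24, -1]

```text
clock: 20.2
ee_pos: [0.596, -0.2367, 0.1305]
eef_rot: [3.137, 0.002, -0.804]
force: [0.5, 0.3, -1.6]
width: 0.0928
```

```bash
python3 -c "
from h import *
snap('w6')"
```

```text
tcp px@z=.01 [403. 291.] mm/px 0.13053897425118582
```

View pics/w6.png

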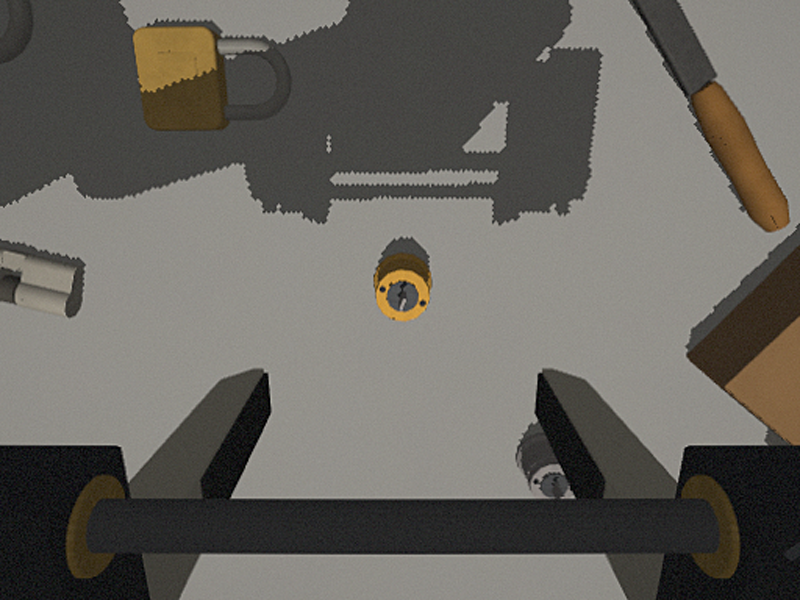

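The rim cylinder's top face is at (403,294). The small padlock is at upper left, with body corners (134,28), (216,26), (227,128) and (150,131).

```bash
python3 -c "
from h import *
w=wp('w6',[(403,294)],.031)
wp('w6',[(134,28),(216,26),(227,128),(150,131)],.014)
x,y=w[0]
path((x,y,.012,-.804))"
```

```text
mean [ 0.5995 -0.2333] sides [0.] angs [0.0]
mean [ 0.5996 -0.0801] sides [0.0401 0.047  0.0398 0.0477] angs [-0.788, -2.36, 2.371, 0.789]
now [ 0.5961 -0.2358  0.1306] [ 3.138e+00  3.000e-03 -8.040e-01] w 0.093 t 20.25
  [  0.9  -4.6 118.5] [ 0.004  0.003 -0.   ]
  -> q6~ 0.43
```

Emit:
step_arm:
  motion: [0.001, -0.0046, 0.03, 0.004, 0.003, 0, -1, 0.001, -0.0046, 0.07, 0.004, 0.003, 0, -1, 0.001, -0.0046, 0.095, 0.004, 0.003, 0, -1, 0.001, -0.0046, 0.112, 0.004, 0.003, 0, -1, 0.001, -0.0046, 0.1165, 0.004, 0.003, 0, -1]
  squeeze: 15

```text
clock: 20.75
ee_pos: [0.5982, -0.231, 0.0113]
eef_rot: [3.14, 0.004, -0.804]
force: [-0.1, 0.5, -1.3]
width: 0.0927
```

Emit:
step_arm:
  motion: [0, 0, 0, 0, 0, 0, 0.3, 0, 0, 0, 0, 0, 0, 0.3, 0, 0, 0, 0, 0, 0, 0.3, 0, 0, 0, 0, 0, 0, 1, 0, 0, 0, 0, 0, 0, 1]

```text
clock: 21.25
ee_pos: [0.5988, -0.2314, 0.0123]
eef_rot: [3.141, 0.002, -0.804]
force: [-0.2, 0.5, 0.2]
width: 0.0574
```

Emit:
step_arm:
  motion: [0, 0, 0, 0, 0, 0, 1, 0, 0, 0, 0, 0, 0, 1, 0, 0, 0, 0, 0, 0, 1, 0, 0, 0, 0, 0, 0, 1, 0, 0, 0, 0, 0, 0, 1]

```text
clock: 21.75
ee_pos: [0.5988, -0.2315, 0.0123]
eef_rot: [3.141, 0.002, -0.804]
force: [0.1, -0.5, -0.2]
width: 0.0279
```

```bash
python3 -c "
from h import *
s=arm.state()['ee_pos']
path((s[0],s[1],.13,-.804),(.50,0,.14,-1.0),(.4803,.2045,.12,-1.2))"
```

```text
now [ 0.5988 -0.2315  0.0123] [ 3.141e+00  2.000e-03 -8.040e-01] w 0.0279 t 21.75
  [-3.000e-01  1.000e-01 -1.177e+02] [ 0.001  0.002 -0.   ]
  -> q6~ 0.44
  [-117.6  -44.7   -5. ] [-0.    -0.     0.098]
  [-121.4  -33.    -5. ] [ 0.    -0.     0.098]
  -> q6~ 1.0
  [-91.4 -47.   10. ] [ 0.  -0.   0.1]
  [-95.6 -37.6  10. ] [-0.  -0.   0.1]
  -> q6~ 1.6
```

Emit:
step_arm:
  motion: [0, 0, -0.02, 0, 0, 0, 1, 0, 0, -0.05, 0, 0, 0, 1, 0, 0, -0.085, 0, 0, 0, 1, 0, 0, -0.112, 0, 0, 0, 1, 0, 0, -0.118, 0, 0, 0, 1]

```text
clock: 22.25
ee_pos: [0.6012, -0.2326, 0.1347]
eef_rot: [-3.14, -0.004, -0.804]
force: [0.6, -0.5, -1.0]
width: 0.0279
```

Emit:
step_arm:
  motion: [-0.03, -0.011, -0.001, 0, 0, 0.025, 1, -0.06, -0.023, -0.002, 0, 0, 0.05, 1, -0.09, -0.034, -0.003, 0, 0, 0.075, 1, -0.112, -0.043, -0.005, 0, 0, 0.095, 1, -0.118, -0.045, -0.005, 0, 0, 0.098, 1]

```text
clock: 22.75
ee_pos: [0.5503, -0.1141, 0.1377]
eef_rot: [-3.141, -0.001, -0.901]
force: [1.3, -1.2, -1.4]
width: 0.0277
```

Emit:
step_arm:
  motion: [-0.03, -0.008, -0.001, 0, 0, 0.025, 1, -0.06, -0.016, -0.002, 0, 0, 0.05, 1, -0.09, -0.024, -0.003, 0, 0, 0.075, 1, -0.115, -0.031, -0.005, 0, 0, 0.095, 1, -0.121, -0.033, -0.005, 0, 0, 0.098, 1]

```text
clock: 23.25
ee_pos: [0.5, 0.0028, 0.1416]
eef_rot: [-3.141, 0.0, -0.997]
force: [0.2, 0.4, -1.3]
width: 0.0284
```

Emit:
step_arm:
  motion: [-0.023, -0.012, 0.002, 0, 0, 0.025, 1, -0.046, -0.024, 0.004, 0, 0, 0.05, 1, -0.069, -0.036, 0.006, 0, 0, 0.075, 1, -0.087, -0.045, 0.009, 0, 0, 0.095, 1, -0.0914, -0.047, 0.01, 0, 0, 0.1, 1]

```text
clock: 23.75
ee_pos: [0.4897, 0.1059, 0.1306]
eef_rot: [3.141, 0.001, -1.096]
force: [-0.4, 0.5, -0.8]
width: 0.0279
```

Emit:
step_arm:
  motion: [-0.024, -0.009, 0.002, 0, 0, 0.025, 1, -0.048, -0.018, 0.004, 0, 0, 0.05, 1, -0.072, -0.027, 0.006, 0, 0, 0.075, 1, -0.09, -0.036, 0.009, 0, 0, 0.095, 1, -0.0956, -0.0376, 0.01, 0, 0, 0.1, 1]

```text
clock: 24.25
ee_pos: [0.4797, 0.2085, 0.1198]
eef_rot: [3.14, 0.0, -1.195]
force: [-0.1, -0.7, -1.2]
width: 0.0284
```

```bash
python3 -c "
from h import *
path((.4803,.2045,.045,-1.2));snap('w7')"
```

```text
now [0.4797 0.2085 0.1198] [ 3.14   0.    -1.195] w 0.0284 t 24.25
  [ 4.   0.8 74.8] [0.002 0.    0.005]
  -> q6~ 1.6
tcp px@z=.01 [402. 297.] mm/px 0.11976857987339522
```

View pics/w7.png

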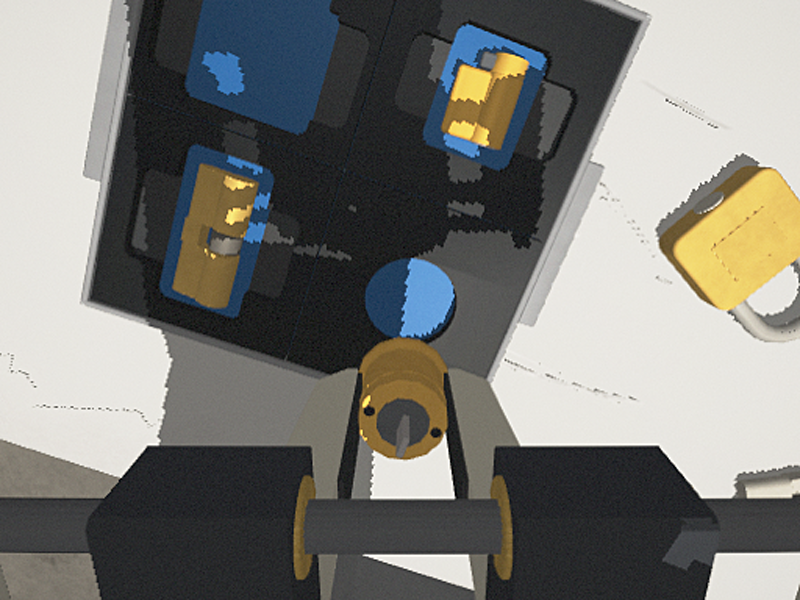

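Emit:
step_arm:
  motion: [0.004, 0.001, 0.01, 0.002, 0, 0, 1, 0.004, 0.001, 0.03, 0.002, 0, 0, 1, 0.004, 0.001, 0.055, 0.002, 0, 0, 1, 0.004, 0.001, 0.071, 0.002, 0, 0, 1, 0.004, 0.001, 0.075, 0.002, 0, 0, 1]

```text
clock: 24.8
ee_pos: [0.478, 0.202, 0.0416]
eef_rot: [3.137, 0.0, -1.196]
force: [-0.3, 0.2, -1.6]
width: 0.028
```

```bash
python3 -c "
from h import *
wp('w7',[(411,299)],.016)
path((.4803,.2045,.0205,-1.2))"
```

```text
mean [0.4825 0.2044] sides [0.] angs [0.0]
now [0.478  0.202  0.0416] [ 3.137  0.    -1.196] w 0.028 t 24.8
  [-1.5 -3.2 21.1] [0.005 0.    0.004]
  -> q6~ 1.6
```

Emit:
step_arm:
  motion: [-0.0015, -0.0035, 0.003, 0.005, 0, 0, 1, -0.0015, -0.0035, 0.009, 0.005, 0, 0, 1, -0.0015, -0.0035, 0.015, 0.005, 0, 0, 1, -0.0015, -0.0035, 0.019, 0.005, 0, 0, 1, -0.0015, -0.0035, 0.0205, 0.005, 0, 0, 1]

```text
clock: 25.3
ee_pos: [0.4805, 0.2046, 0.0208]
eef_rot: [-3.141, 0.0, -1.195]
force: [-0.7, -0.2, -1.3]
width: 0.0282
```

Emit:
step_arm:
  motion: [0, 0, 0.0005, 0, 0, 0, 1, 0, 0, 0.001, 0, 0, 0, 1, 0, 0, 0.001, 0, 0, 0, 1]

```text
clock: 25.6
ee_pos: [0.4807, 0.2047, 0.02]
eef_rot: [-3.141, 0.0, -1.195]
force: [0.0, -0.0, -0.7]
width: 0.0279
```

Emit:
step_arm:
  motion: [0, 0, 0.0005, 0, 0, 0, 1, 0, 0, 0.0007, 0, 0, 0, 1, 0, 0, 0.0007, 0, 0, 0, 1]

```text
clock: 25.9
ee_pos: [0.4807, 0.2048, 0.0194]
eef_rot: [-3.141, 0.0, -1.195]
force: [-0.4, 0.2, -1.1]
width: 0.0279
```

Emit:
step_arm:
  motion: [0, 0, 0.0004, 0, 0, 0, 1, 0, 0, 0.0004, 0, 0, 0, 1]

```text
clock: 26.1
ee_pos: [0.4808, 0.2048, 0.0193]
eef_rot: [-3.141, 0.0, -1.195]
force: [-1.9, -0.8, 3.3]
width: 0.0276
```

Emit:
step_arm:
  motion: [0, 0, 0, 0, 0, 0, 0.4, 0, 0, 0, 0, 0, 0, 0.15, 0, 0, 0, 0, 0, 0, 0.15, 0, 0, 0, 0, 0, 0, 0.15, 0, 0, 0, 0, 0, 0, 0.15]

```text
clock: 26.6
ee_pos: [0.4808, 0.2048, 0.0193]
eef_rot: [-3.141, 0.0, -1.195]
force: [0.1, -0.4, 0.9]
width: 0.0391
```

Emit:
step_arm:
  motion: [0, 0, -0.01, 0, 0, 0, 0.15, 0, 0, -0.03, 0, 0, 0, 0.15, 0, 0, -0.07, 0, 0, 0, 0.15, 0, 0, -0.105, 0, 0, 0, 0.15, 0, 0, -0.118, 0, 0, 0, 0.15]

```text
clock: 27.1
ee_pos: [0.4831, 0.2055, 0.1424]
eef_rot: [-3.134, -0.0, -1.195]
force: [1.3, 0.6, 0.8]
width: 0.0398
```

```bash
python3 -c "
from h import *
snap('w8');path((.6017,-.0822,.13,-2.35))"
```

```text
tcp px@z=.01 [402. 288.] mm/px 0.1424083626887959
now [0.4835 0.2056 0.1429] [-3.133 -0.    -1.195] w 0.0394 t 27.15
  [103.7  -1.4   4.4] [-0.008  0.001  0.385]
  [ 95.6 -40.3   4.3] [ 0.    -0.     0.385]
  [ 73.4 -73.2   4.3] [ 0.    -0.     0.385]
  -> q6~ 2.21
```

View pics/w8.png

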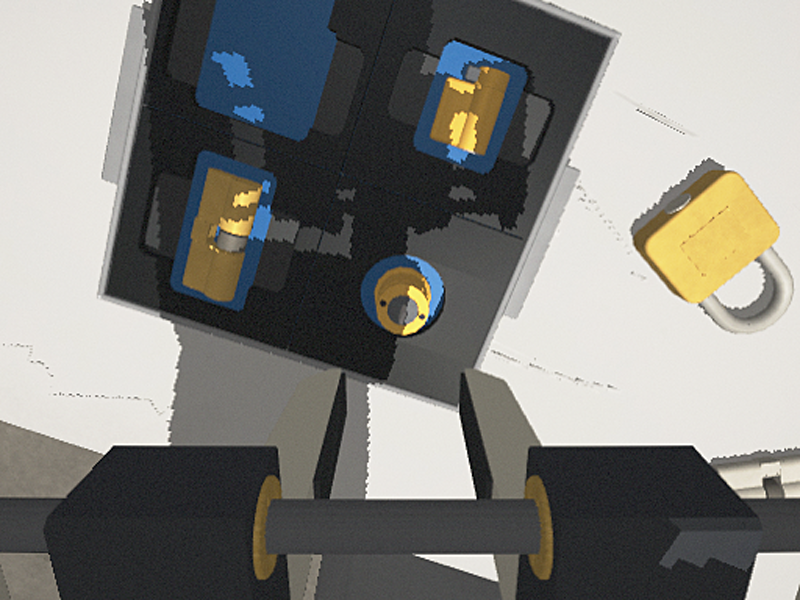

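The rim stands upright in its round pocket, with its base ring at about (403,293) inside the blue (361..445, 255..338). Next is the padlock.

Emit:
step_arm:
  motion: [0.026, 0, 0.001, 0, 0, 0.1, -0.5, 0.052, -0.001, 0.002, -0.004, 0, 0.2, -1, 0.078, -0.001, 0.003, -0.008, 0.001, 0.3, -1, 0.1, -0.001, 0.004, -0.008, 0.001, 0.375, -1, 0.104, -0.001, 0.004, -0.008, 0.001, 0.385, -1]

```text
clock: 27.65
ee_pos: [0.5224, 0.1072, 0.1375]
eef_rot: [3.14, -0.0, -1.584]
force: [-0.6, -0.1, -0.1]
width: 0.0749
```

Emit:
step_arm:
  motion: [0.024, -0.01, 0.001, 0, 0, 0.1, -1, 0.048, -0.02, 0.002, 0, 0, 0.2, -1, 0.072, -0.03, 0.003, 0, 0, 0.3, -1, 0.092, -0.039, 0.004, 0, 0, 0.375, -1, 0.096, -0.04, 0.004, 0, 0, 0.385, -1]

```text
clock: 28.15
ee_pos: [0.561, 0.0095, 0.1323]
eef_rot: [3.139, -0.002, -1.971]
force: [-0.1, 0.7, -1.0]
width: 0.0929
```

Emit:
step_arm:
  motion: [0.018, -0.018, 0.001, 0, 0, 0.1, -1, 0.036, -0.036, 0.002, 0, 0, 0.2, -1, 0.055, -0.055, 0.003, 0, 0, 0.3, -1, 0.07, -0.07, 0.004, 0, 0, 0.375, -1, 0.073, -0.073, 0.004, 0, 0, 0.385, -1]

```text
clock: 28.65
ee_pos: [0.5996, -0.0869, 0.1273]
eef_rot: [3.139, -0.003, -2.357]
force: [-0.9, -0.2, 0.8]
width: 0.093
```

```bash
python3 -c "
from h import *
snap('w9')"
```

```text
tcp px@z=.01 [400. 295.] mm/px 0.12733733591289828
```

View pics/w9.png

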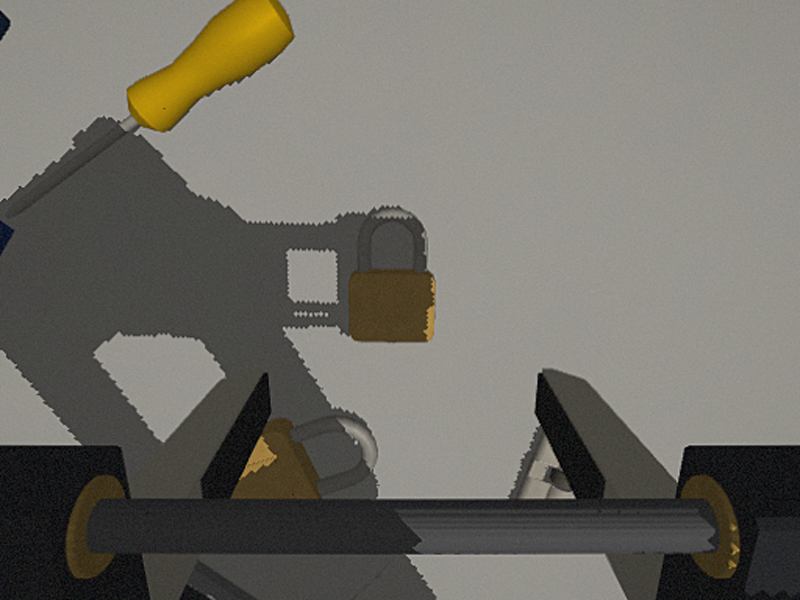

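The small padlock is square to the jaws, with its body at (350..435, 270..342) and shackle up-image, as planned.

```bash
python3 -c "
from h import *
w=wp('w9',[(350,270),(435,270),(434,342),(351,341)],.012)
x,y=w.mean(0)+.003*np.array([.707,-.707])
path((x,y,.004,-2.352))"
```

```text
mean [ 0.5982 -0.0795] sides [0.0467 0.0425 0.0477 0.0419] angs [-2.358, 2.36, 0.77, -0.803]
now [ 0.5995 -0.0864  0.1275] [ 3.139e+00 -3.000e-03 -2.356e+00] w 0.0931 t 28.7
  [ -4.4   2.5 123.4] [ 0.003 -0.003 -0.004]
  -> q6~ 2.22
```

Emit:
step_arm:
  motion: [-0.0044, 0.0015, 0.03, 0.003, -0.003, 0, -1, -0.0044, 0.0015, 0.07, 0.003, -0.003, 0, -1, -0.0044, 0.0015, 0.1, 0.003, -0.003, 0, -1, -0.0044, 0.0015, 0.117, 0.003, -0.003, 0, -1, -0.0044, 0.0015, 0.1225, 0.003, -0.003, 0, -1]
  squeeze: 25

```text
clock: 29.2
ee_pos: [0.599, -0.0806, 0.0025]
eef_rot: [3.138, -0.002, -2.353]
force: [-0.9, -0.3, 0.0]
width: 0.0928
```

Emit:
step_arm:
  motion: [0, 0, 0, 0, 0, 0, 0.5, 0, 0, 0, 0, 0, 0, 1, 0, 0, 0, 0, 0, 0, 1, 0, 0, 0, 0, 0, 0, 1, 0, 0, 0, 0, 0, 0, 1]

```text
clock: 29.7
ee_pos: [0.5997, -0.0809, 0.0035]
eef_rot: [3.139, -0.001, -2.353]
force: [0.1, -0.6, 0.4]
width: 0.0574
```

Emit:
step_arm:
  motion: [0, 0, 0, 0, 0, 0, 1, 0, 0, 0, 0, 0, 0, 1, 0, 0, 0, 0, 0, 0, 1, 0, 0, 0, 0, 0, 0, 1]

```text
clock: 30.1
ee_pos: [0.6001, -0.081, 0.004]
eef_rot: [3.14, -0.001, -2.353]
force: [-1.3, 0.5, 3.9]
width: 0.0476
```

```bash
python3 -c "
from h import *
s=arm.state()['ee_pos']
path((s[0],s[1],.13,-2.352),(.5687,.3173,.12,-1.521))"
```

```text
now [ 0.6001 -0.081   0.004 ] [ 3.140e+00 -1.000e-03 -2.353e+00] w 0.0476 t 30.1
  [ 1.00e-01  2.00e-01 -1.26e+02] [ 0.002 -0.001 -0.001]
  -> q6~ 2.22
  [-86.9 100.9   3.3] [ 0.     0.    -0.277]
  [-111.2   73.3    3.3] [ 0.     0.    -0.277]
  [-127.    40.1    3.3] [ 0.     0.    -0.277]
  -> q6~ 2.03
```

Emit:
step_arm:
  motion: [0, 0, -0.02, 0, 0, 0, 1, 0, 0, -0.05, 0, 0, 0, 1, 0, 0, -0.085, 0, 0, 0, 1, 0, 0, -0.118, 0, 0, 0, 1, 0, 0, -0.125, 0, 0, 0, 1]

```text
clock: 30.6
ee_pos: [0.6028, -0.0816, 0.1335]
eef_rot: [-3.138, 0.003, -2.353]
force: [0.1, -0.4, -2.0]
width: 0.0478
```

Emit:
step_arm:
  motion: [-0.022, 0.025, 0.001, 0, 0, -0.07, 1, -0.044, 0.05, 0.002, 0, 0, -0.14, 1, -0.066, 0.076, 0.003, 0, 0, -0.21, 1, -0.083, 0.097, 0.003, 0, 0, -0.27, 1, -0.087, 0.101, 0.003, 0, 0, -0.277, 1]

```text
clock: 31.1
ee_pos: [0.5909, 0.0542, 0.1282]
eef_rot: [-3.14, 0.001, -2.072]
force: [-0.7, -1.1, -1.9]
width: 0.0479
```

Emit:
step_arm:
  motion: [-0.028, 0.018, 0.001, 0, 0, -0.07, 1, -0.056, 0.036, 0.002, 0, 0, -0.14, 1, -0.084, 0.055, 0.003, 0, 0, -0.21, 1, -0.107, 0.07, 0.003, 0, 0, -0.27, 1, -0.111, 0.073, 0.003, 0, 0, -0.277, 1]

```text
clock: 31.6
ee_pos: [0.5792, 0.1887, 0.1237]
eef_rot: [3.141, 0.0, -1.791]
force: [1.0, -1.1, -1.9]
width: 0.0476
```

Emit:
step_arm:
  motion: [-0.032, 0.01, 0.001, 0, 0, -0.07, 1, -0.064, 0.02, 0.002, 0, 0, -0.14, 1, -0.096, 0.03, 0.003, 0, 0, -0.21, 1, -0.12, 0.038, 0.003, 0, 0, -0.27, 1, -0.127, 0.04, 0.003, 0, 0, -0.277, 1]

```text
clock: 32.1
ee_pos: [0.5673, 0.3224, 0.1194]
eef_rot: [3.14, -0.0, -1.513]
force: [0.2, 0.8, -1.6]
width: 0.0477
```

```bash
python3 -c "
from h import *
snap('w10');path((.5672,.3172,.05,-1.521))"
```

```text
tcp px@z=.01 [401. 298.] mm/px 0.11936216882475731
now [0.5674 0.3223 0.1195] [ 3.14  -0.    -1.514] w 0.0477 t 32.15
  [ 5.1  0.4 69.5] [ 0.001 -0.     0.007]
  -> q6~ 2.03
```

View pics/w10.png

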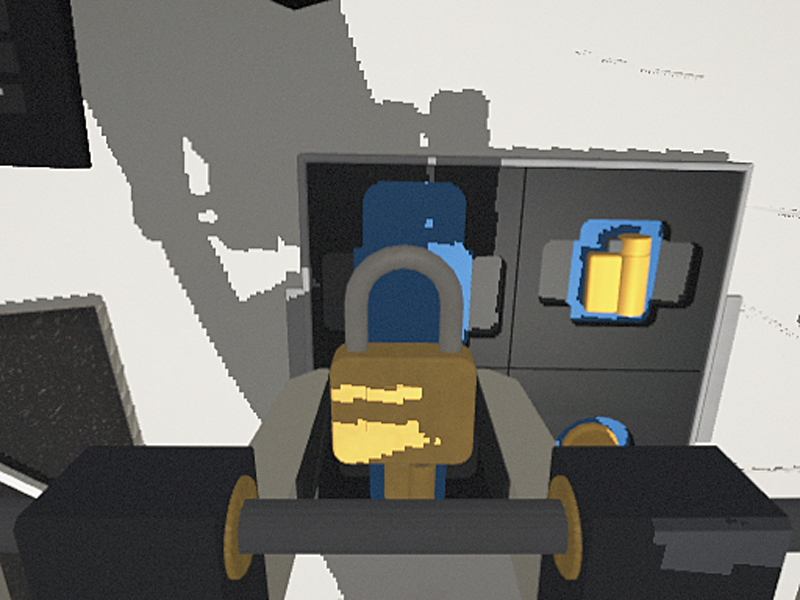

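The padlock is held square with its body at (331..476, 343..465). I check its offset from the TCP against the pocket, whose notch spans (322..503, 254..337).

```bash
python3 -c "
from h import *
w=wp('w10',[(331,344),(476,343),(474,465),(331,465)],.1195+.010)
print(wp('w10',[(322,295),(504,295)],.016)) 
print(wp('w10',[(525,168),(508,444)],.016),wp('w10',[(512,369)],.016))"
```

```text
mean [0.5662 0.3216] sides [0.0463 0.0454 0.0495 0.0451] angs [-1.505, -3.056, 1.629, 0.016]
mean [0.5713 0.3165] sides [0.0973 0.0973] angs [-1.513, 1.629]
[[0.56843441 0.36501692]
 [0.57409314 0.2678909 ]]
mean [0.5618 0.26  ] sides [0.1573 0.1573] angs [-3.076, 0.065]
mean [0.5314 0.2584] sides [0.] angs [0.0]
[[0.64025623 0.26509555]
 [0.48328679 0.25483285]] [[0.53135352 0.25836856]]
```

Emit:
step_arm:
  motion: [0.0055, 0, 0.01, 0.001, 0, 0.005, 1, 0.0055, 0, 0.03, 0.001, 0, 0.005, 1, 0.0055, 0, 0.06, 0.001, 0, 0.005, 1, 0.0055, 0, 0.074, 0.001, 0, 0.005, 1, 0.0055, 0, 0.08, 0.001, 0, 0.005, 1]

```text
clock: 32.65
ee_pos: [0.5662, 0.3143, 0.0364]
eef_rot: [3.137, -0.002, -1.521]
force: [-0.3, 0.0, -0.4]
width: 0.0474
```

```bash
python3 -c "
from h import *
path((.5675,.3167,.0122,-1.521))"
```

```text
now [0.5662 0.3143 0.0364] [ 3.137e+00 -2.000e-03 -1.521e+00] w 0.0474 t 32.65
  [-2.4 -1.6 24.2] [ 0.005 -0.002 -0.   ]
  -> q6~ 2.03
```

Emit:
step_arm:
  motion: [-0.0024, -0.0016, 0.004, 0.005, -0.002, 0, 1, -0.0024, -0.0016, 0.01, 0.005, -0.002, 0, 1, -0.0024, -0.0016, 0.017, 0.005, -0.002, 0, 1, -0.0024, -0.0016, 0.022, 0.005, -0.002, 0, 1, -0.0024, -0.0016, 0.0235, 0.005, -0.002, 0, 1]

```text
clock: 33.15
ee_pos: [0.5672, 0.3167, 0.0124]
eef_rot: [3.141, -0.001, -1.521]
force: [0.4, 0.4, -2.1]
width: 0.0474
```

Emit:
step_arm:
  motion: [0, 0, 0.0005, 0, 0, 0, 1, 0, 0, 0.001, 0, 0, 0, 1, 0, 0, 0.001, 0, 0, 0, 1]

```text
clock: 33.45
ee_pos: [0.5674, 0.3168, 0.0116]
eef_rot: [-3.141, -0.0, -1.521]
force: [0.1, -0.1, -1.5]
width: 0.0479
```

Emit:
step_arm:
  motion: [0, 0, 0.0005, 0, 0, 0, 1, 0, 0, 0.0008, 0, 0, 0, 1, 0, 0, 0.0008, 0, 0, 0, 1]

```text
clock: 33.75
ee_pos: [0.5676, 0.3169, 0.011]
eef_rot: [-3.141, -0.0, -1.521]
force: [0.6, 0.3, -1.2]
width: 0.0478
```

Emit:
step_arm:
  motion: [0, 0, 0.0003, 0, 0, 0, 1, 0, 0, 0.0003, 0, 0, 0, 1]

```text
clock: 33.95
ee_pos: [0.5676, 0.3169, 0.011]
eef_rot: [-3.141, -0.0, -1.521]
force: [-1.8, 0.0, 1.4]
width: 0.048
```

Emit:
step_arm:
  motion: [0, 0, 0, 0, 0, 0, 0, 0, 0, 0, 0, 0, 0, -0.18, 0, 0, 0, 0, 0, 0, -0.18, 0, 0, 0, 0, 0, 0, -0.18, 0, 0, 0, 0, 0, 0, -0.18]

```text
clock: 34.45
ee_pos: [0.5677, 0.317, 0.0111]
eef_rot: [-3.141, -0.0, -1.521]
force: [-0.3, -0.1, -0.7]
width: 0.055
```

Emit:
step_arm:
  motion: [0, 0, -0.01, 0, 0, 0, -0.18, 0, 0, -0.03, 0, 0, 0, -0.18, 0, 0, -0.07, 0, 0, 0, -0.18, 0, 0, -0.105, 0, 0, 0, -0.18, 0, 0, -0.118, 0, 0, 0, -0.18]

```text
clock: 34.95
ee_pos: [0.5701, 0.3182, 0.1351]
eef_rot: [-3.134, 0.003, -1.521]
force: [0.7, 0.4, 0.2]
width: 0.0546
```

Emit:
step_arm:
  motion: [0, 0.03, -0.03, 0, 0, 0, -0.18, 0, 0.06, -0.06, 0, 0, 0, -0.18, 0, 0.085, -0.08, 0, 0, 0, -0.18, 0, 0.085, -0.08, 0, 0, 0, -0.18, 0, 0.085, -0.08, 0, 0, 0, -0.18]

```text
clock: 35.45
ee_pos: [0.4847, 0.3139, 0.2148]
eef_rot: [-3.132, 0.003, -1.52]
force: [-0.3, 0.3, -0.6]
width: 0.0545
```

```bash
python3 -c "
from h import *
snap('w11')"
```

```text
tcp px@z=.01 [402. 262.] mm/px 0.2148400350186535
```

View pics/w11.png

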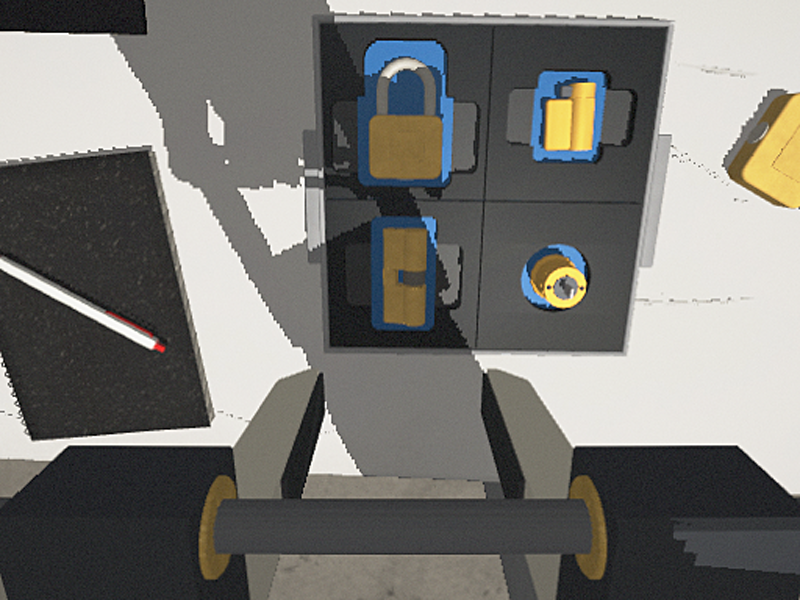

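All four parts lie in their pockets with blue floor visible around each: padlock (406,120), half (570,117), double (404,275), rim (558,280). The gripper is clear, so I hand in.

```bash
python3 -c "
from h import *
a=cv2.imread('pics/a.png').astype(int); b=arm.read_camera('top')[:,:,::-1].astype(int)
for n,(u,v) in dict(nd=(372,345),nrim=(519,270)).items():
    s=np.s_[int(v/1.5625)-10:int(v/1.5625)+10,int(u/1.5625)-13:int(u/1.5625)+13]; print(n,'mean diff',abs(a[s]-b[s]).mean().round(1))
s=arm.state();print(s['clock'],abs(s['dq']).max().round(4));print(arm.sign_off())"
```

```text
nd mean diff 3.5
nrim mean diff 3.6
35.55 0.0157
the job is handed in; nothing more can be done
None
```

The order tray is filled and handed in at 35.6 s of the 96 s limit. The double cylinder, half cylinder, rim cylinder and the smallest padlock each went into their own pocket, in that order. I lowered each one until the wrist sensor showed light contact (about 1–3 N) before letting go.

- **Tray:** the last wrist picture shows all four parts down in their pockets, with blue floor visible around each. The rim cylinder stands upright on its face.
- **Nickel look-alikes:** the top camera shows no change from the first picture around the two nickel parts (mean pixel difference about 3.5), so they were not moved.
- **Robot:** the gripper was open and clear, 0.2 m above the tray, when I handed in.
- **Readings that disagreed:** the different views put part and tray positions 1–3 mm apart, within the 8 mm play in the pockets. No check failed.

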